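# Knock the bottle stopper home

### The arm

A 6-joint arm with a two-finger parallel gripper is mounted at the origin on a cart in front of the work surface, level with it; the furniture and walls round the work are solid. World frame = base frame: x ahead of the robot, y to its left, z up, the work surface at z = 0. Lengths are in m, angles in degrees, forces in N, time in s.
With the tool pointing down it reaches from about 0.4 to 0.825 m from the base axis. Payload 7 kg.
Tool frame: the origin (TCP) lies at the very end of the fingers, on their centre line; the grasp point (between the pads) lies 19 mm behind it (hold_point_z is the distance from the TCP to the grasp point, in m); x points along the fingers, y is the direction in which the jaws open and shut, and the axes are right-handed (so a half turn about x gives the same grasp; the last joint's range is limited). The gripper opens to 88 mm and grips with 3 to 60 N. Pads are 19 mm wide; open, the fingers measure 130 mm over their backs; the gripper's body (78 mm by 193 mm) begins 47 mm behind the grasp point.
Start: joints at [88.871, 20.546, 0.682, 0, -70.136, -16.507], TCP at [0.205, 0.643, 0.227] pointing down, gripper open.
Joint ranges: [-176.03, 176.03], [-82.01, 121.73], [-58.28, 71.71], [-173.87, 95.51], [-174.79, -0.11], [-173.66, 173.66]. Speed limits (degrees/s): [136.94, 136.94, 172.46, 180, 180, 180].

### API

Orientations are given as [roll, pitch, yaw] about the fixed x, y, z axes, in that order (R = Rz(yaw) Ry(pitch) Rx(roll)).
In Python, from plant import * gives the robot as it stands.
- The arm moves only by the shell command python3 -m crank 'ROWS'. ROWS is a JSON object of lists of equal length, an entry for each row: "delta_pos": the shift along the tool's x, y, z in m, a list of three; "turn": the turn, a rotation vector about the tool's x, y, z in degrees, a list of three; "grip": the opening, from 0 (shut) to 1 (fully open). A call has 1 to 12 rows; each row is the pose to reach, as a shift and turn from the pose commanded when the call began, along the tool's axes at that moment; what a row does not reach only later rows make up. A row lasts 1/12 s, in which the tool goes at most 41.7 mm and 7.16 degrees, less where a joint would pass 70% of its speed; a pose out of reach is approached as far as the arm can. A call with a gripper value outside its range is refused whole. The fingers move at their own pace and stop on an object; the grip force is fixed at half the most. Time passes only in rows, so rows that repeat a pose let the fingers close. It gives the time, the measured TCP pose, the force and the opening at its end, in the units of the state.
- get_obs(): the state, without advancing time (a new reading comes with each control period).
- snapshot(name): name is "scene" or "top"; returns a dict with "pixels" (480x640x3 uint8, blue, green, red), "range_z" (480x640 float32, m along the optical axis (not along the pixel's ray), 0 where there is no reading), "camera_matrix" (3x3 intrinsics, pixels), "eye" and "rotation" of the camera in the world. Camera axes: x right, y up, looking along -z (the intrinsics and any distortion apply to the point x, -y, -z); pixel columns grow to the right and rows downward; lengths in m; the calibration is good to about 2 mm. A picture is of the moment at which its call begins.
- close_job(): hands the job in, once; it reports no verdict.
The state is a dict: "clock": time; "joint_pos": joint angles; "qvel": joint speeds; "tau": joint torques, N m; "tool_pos": TCP position; "orientation": TCP orientation; "force": force on the tool from outside, world axes, zero at the start; "moment": the same for the moment, N m; "opening": finger opening in m.
Only numpy, scipy, OpenCV 4.12 (cv2) and the standard library are available. Lean on these libraries where they do the work, as an engineer would, in place of code of your own. Each camera call takes 0.05 s, during which the arm holds its last target. There are 200 camera calls.

### The job

Two small stoneware oil bottles stand on the worktop with their wooden stoppers sticking up. Pick up the wooden mallet by its handle and knock the blue bottle's stopper down with it until the stopper is fully home, then stand the mallet back upright on its coaster and let go. Do not touch the white bottle or its stopper.

Things in the scene. Friction and masses are not known exactly. Their poses are not given: they have to be found in the camera images.
- mallet: turned wooden mallet standing on a coaster, 131 mm high, 0.25 kg: pale cylindrical head 52 mm across from 0 to 52 mm, shoulder and brass ring to 65 mm, then a dark round handle 26 mm across. Origin: centre of the flat striking face underneath; z up along the handle. Grip the handle from above, pads about 95 mm above the origin. Not the coffee tamper (walnut grip, steel base) farther back.
- blue_bottle: blue stoneware bottle, 72 mm across, on a black rubber foot 82 mm across, stuck to the worktop. Origin: centre of its underside, z up. Mouth 104 mm above the origin; on the axis in it stands a stopper with a flat wooden cap 38 mm across, 14 mm thick. The cap's top is 134 mm above the origin less the value of blue_stopper (118 mm when home).
- blue_stopper (a joint): how far the blue bottle's stopper is pushed in, in m: 0 fully out, 0.016 fully home with the cap seated on the bottle's mouth (a hard stop). It slides straight down. It is sprung (200 N/m upward) and tight (8 N of friction), so 8 to 12 N moves it down and it stays where it is driven.
- white_bottle: white stoneware bottle of the same shape and size with the same kind of stopper also standing out, stuck to the worktop; to be left untouched. Origin: centre of its underside.
- coaster: round wood-and-cork coaster, 94 mm across, 8 mm thick, stuck to the worktop; the mallet stands on its middle at the start. Origin: centre of its underside, z up, so its top is 8 mm above the origin.
Not all that is in view belongs to the job. What is shaped like the coaster but black or orange is not meant.

How it is judged (in metres and radians):
On the way, in this order (a step that is already met when the one before it is completed fails the run):
1. the mallet is lifted well off its coaster (z of mallet in the frame of coaster above 0.05 m), for 0.1 s.
2. the blue bottle's stopper is fully home, with the upright mallet's face on it (value of joint blue_stopper above 0.0135 m and horizontal distance between mallet and blue_bottle below 0.035 m and angle between mallet's own z axis and vertical below 0.35 rad and contact force between mallet and blue_bottle above 1 N).
At the end, for the whole second after the job is handed in: the blue bottle's stopper is home to within 2.5 mm, and the mallet stands upright (within 11 degrees), released and at rest on the coaster, its middle within 30 mm of the coaster's middle (value of joint blue_stopper above 0.0135 m and horizontal distance between mallet and coaster below 0.03 m and z of mallet in the frame of coaster between 0.004 and 0.014 m and angle between mallet's own z axis and vertical below 0.2 rad and linear speed of mallet below 0.03 m/s); the robot touches nothing.
It fails at once if the white bottle or its stopper is touched (more than 2 N) (contact force between anything else and white_bottle above 2 N).
It fails at once if the blue bottle or its stopper is pushed with the hand instead of the mallet (more than 4 N) (contact force between any of the fingers, the arm and blue_bottle above 4 N).
It also fails if it takes over 48 s, if anything falls off the work surface, if the arm or the gripper's body presses on something with over 40 N, if the wrist force passes 120 N, or if a joint passes its speed limit or range.

## Working session

There is one attempt and no reset: what is moved stays moved. The work goes in short steps, Python scripts to look and compute and a shell command to move; the robot and the scene stay as the last step left them, time stands still between calls to the robot, and variables do not carry over. Pictures are saved under pics/ and viewed, about 8 in all and at most 12, crops included, and the job is handed in when it is done.

```bash
mkdir -p pics; cat > h.py <<'E'
from plant import *
import numpy as np, cv2
def pts(s):
    K=np.array(s["camera_matrix"]);z=s["range_z"];v,u=np.mgrid[0:480,0:640]
    c=np.stack([(u-K[0,2])/K[0,0]*z,-(v-K[1,2])/K[1,1]*z,-z],-1)
    return c@np.array(s["rotation"]).T+np.array(s["eye"])
E
python3 - <<'E'
from h import *
print(get_obs())
for n in("top","scene"):
    s=snapshot(n);cv2.imwrite(f"pics/{n}1.png",s["pixels"]);np.savez(f"{n}1.npz",P=pts(s),**s)
    print(n,[k for k in s],s["eye"],s["rotation"],s["camera_matrix"])
E
```

```text
{'clock': 0.0, 'joint_pos': array([ 8.88708178e+01,  2.05900242e+01,  6.33626063e-01, -2.25415519e-02,
       -7.01372653e+01, -1.65081765e+01]), 'qvel': array([-0.02393603, -0.08022745, -0.06349343, -0.02562325, -0.0116838 ,
       -0.12699299]), 'tau': array([-1.03976232e-03, -5.82718384e+01,  2.93053150e+01,  6.99693024e+00,
        6.76166557e-03, -1.65766774e-04]), 'tool_pos': array([0.20436695, 0.64278561, 0.22562989]), 'orientation': array([  93.76178099,   89.90396856, -103.88325397]), 'force': array([ 0.29751364, -0.03535733,  0.75545682]), 'moment': array([-0.03324454, -0.03080026, -0.02943398]), 'opening': 0.08769579377683101}Traceback (most recent call last):
  File "<stdin>", line 4, in <module>
  File "h.py", line 6, in pts
    return c@np.array(s["rotation"]).T+np.array(s["eye"])
           ~~~~~~~~~~~~~~~~~~~~~~~~~~~^~~~~~~~~~~~~~~~~~~
ValueError: operands could not be broadcast together with shapes (480,640) (3,)
```

View pics/top1.png

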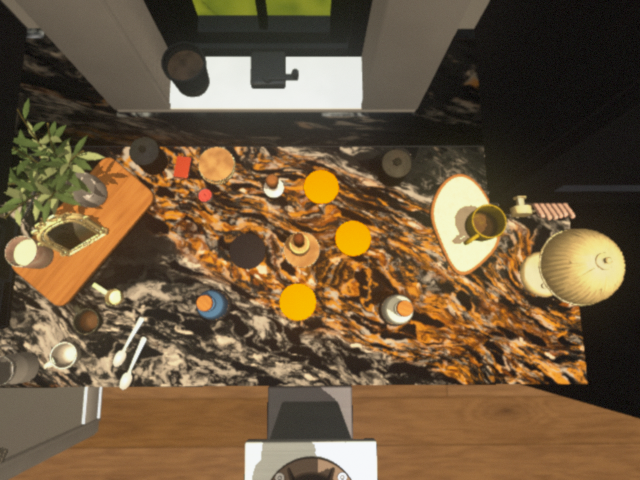

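The top view shows the blue bottle near (211,303), the mallet on its coaster near (300,248), the white bottle near (397,310) and the tamper near (273,185). `rotation` has three elements, so I'll treat it as roll, pitch, yaw.

```bash
sed -i '1i from scipy.spatial.transform import Rotation as Rot' h.py; sed -i 's/np.array(s\["rotation"\])\.T/Rot.from_euler("xyz",s["rotation"],degrees=True).as_matrix().T/' h.py
python3 - <<'E'
from h import *
for n in("top","scene"):
    s=snapshot(n);cv2.imwrite(f"pics/{n}2.png",s["pixels"]);P=pts(s);np.savez(f"{n}1.npz",P=P,**s)
    print(n,s["eye"],s["rotation"],s["camera_matrix"])
    if n=="top":
        for u,v in[(211,303),(205,302),(300,240),(397,310),(273,185),(318,255),(350,240),(300,350)]:print(u,v,P[v,u].round(3))
E
```

```text
top [0.43274549 0.00443144 1.14775671] [ 10.38672414  -0.56049479 -90.3668783 ] [[443.46898152   0.         312.48898088]
 [  0.         443.46898152 241.53014785]
 [  0.           0.           1.        ]]
211 303 [0.478 0.224 0.133]
205 302 [0.481 0.238 0.132]
300 240 [0.621 0.022 0.141]
397 310 [ 0.46  -0.198  0.131]
273 185 [0.774 0.091 0.075]
318 255 [ 0.606 -0.022  0.009]
350 240 [ 0.645 -0.106  0.01 ]
300 350 [0.366 0.025 0.004]
scene [-0.04404351 -0.60358462  0.81574641] [ 51.29303104   1.32894108 -47.27458695] [[510.42253586   0.         319.35614081]
 [  0.         510.42253586 238.3896445 ]
 [  0.           0.           1.        ]]
```

View pics/scene2.png

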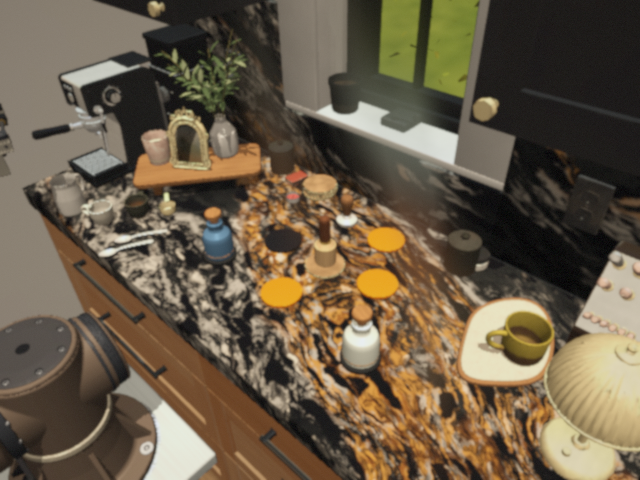

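The scene view agrees: blue bottle (217,238), mallet (324,250), white bottle (361,345). Next I'll get the centres from the clouds.

```bash
python3 - <<'E'
from h import *
g=lambda a:np.round(a,4)
for n in("top","scene"):
    d=np.load(n+"1.npz");P=d["P"];hsv=cv2.cvtColor(d["pixels"],cv2.COLOR_BGR2HSV)
    def reg(c,r,z0,z1):return (np.hypot(P[...,0]-c[0],P[...,1]-c[1])<r)&(P[...,2]>z0)&(P[...,2]<z1)&(d["range_z"]>0)
    for nm,c,r,z0,z1 in[("bluecap",(.478,.23),.06,.126,.15),("malletTop",(.615,.02),.05,.134,.15),("malletHandle",(.615,.02),.05,.075,.15),("mallethead",(.615,.02),.045,.02,.062),("whitecap",(.46,-.2),.06,.126,.15),("anyhigh",(.615,.02),.13,.02,.4)]:
        m=reg(c,r,z0,z1);p=P[m]
        if len(p)<4: print(n,nm,len(p));continue
        (cx,cy),rr=cv2.minEnclosingCircle(p[:,:2].astype(np.float32))
        print(n,nm,len(p),"med",g(np.median(p,0)),"circ",g([cx,cy,rr]),"rng",g(p.min(0)),g(p.max(0)))
    m=reg((.61,.015),.08,.004,.016)
    print(n,"coaster hsv around",[hsv[v,u] for v,u in ((255,318),(262,300))] if n=="top" else "")
    m&=(hsv[...,0]>5)&(hsv[...,0]<22)&(hsv[...,2]>110)&(hsv[...,1]<190)
    k,lab,st,ce=cv2.connectedComponentsWithStats(m.astype(np.uint8))
    i=1+np.argmax(st[1:,4]);p=P[lab==i];(cx,cy),rr=cv2.minEnclosingCircle(p[:,:2].astype(np.float32))
    print(n,"coaster",len(p),g([cx,cy,rr]),p[:,2].mean())
    im=d["pixels"].copy();im[lab==i]=(0,255,0)
    if n=="top":cv2.imwrite("pics/c.png",cv2.resize(np.hstack([im[200:340,170:430],d["pixels"][200:340,170:430]]),None,fx=1.5,fy=1.5))
print(get_obs()["clock"])
E
```

```text
top bluecap 219 med [0.4785 0.2397 0.1318] circ [0.479  0.2409 0.0189] rng [0.4606 0.2222 0.1265] [0.4967 0.2592 0.1375]
top malletTop 77 med [0.6281 0.0268 0.1382] circ [0.6281 0.0257 0.012 ] rng [0.6173 0.0153 0.134 ] [0.6388 0.0363 0.1437]
top malletHandle 134 med [0.6235 0.0251 0.1355] circ [0.6279 0.0258 0.0133] rng [0.6149 0.0133 0.0755] [0.6398 0.0388 0.1437]
top mallethead 139 med [0.6135 0.0261 0.0588] circ [0.6281 0.0259 0.0261] rng [0.6026 0.0012 0.0214] [0.6512 0.0512 0.0619]
top whitecap 222 med [ 0.4644 -0.2138  0.1337] circ [ 0.4649 -0.2146  0.019 ] rng [ 0.4465 -0.2325  0.1264] [ 0.4826 -0.1962  0.1378]
top anyhigh 377 med [0.6203 0.0246 0.0646] circ [0.6281 0.0259 0.0261] rng [0.6026 0.0012 0.0214] [0.6512 0.0512 0.1437]
top coaster hsv around [array([ 16, 148, 191], dtype=uint8), array([ 15, 159, 228], dtype=uint8)]
top coaster 619 [0.6209 0.0206 0.0497] 0.008378790664586851
scene bluecap 146 med [0.4791 0.236  0.1318] circ [0.4788 0.2385 0.0195] rng [0.4611 0.2196 0.1261] [0.4974 0.2561 0.1349]
scene malletTop 56 med [0.6272 0.0232 0.1377] circ [0.6285 0.0244 0.0122] rng [0.6184 0.0141 0.1343] [0.6404 0.0353 0.1412]
scene malletHandle 300 med [0.6226 0.0183 0.1124] circ [0.628  0.0233 0.0138] rng [0.6144 0.0098 0.075 ] [0.6407 0.0362 0.1412]
scene mallethead 348 med [0.6129 0.0097 0.0454] circ [0.629  0.0224 0.0274] rng [ 0.602  -0.0021  0.0202] [0.6561 0.0486 0.0619]
scene whitecap 284 med [ 0.4631 -0.2177  0.1329] circ [ 0.465  -0.2165  0.0191] rng [ 0.4461 -0.235   0.1261] [ 0.4835 -0.1993  0.1368]
scene anyhigh 766 med [0.6199 0.016  0.064 ] circ [0.629  0.0224 0.0274] rng [ 0.602  -0.0021  0.0202] [0.6561 0.0486 0.1412]
scene coaster hsv around 
scene coaster 573 [0.6227 0.0203 0.0489] 0.008216617796605416
0.15
```

View pics/c.png

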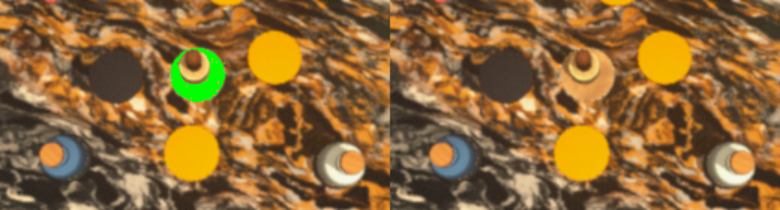

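```bash
cat > d.py <<'E'
import sys
from h import *
o=get_obs();R=Rot.from_euler("xyz",o["orientation"],degrees=True).as_matrix()
print("t",o["clock"].__round__(2),"tcp",o["tool_pos"].round(4),"F",o["force"].round(1),"open",round(o["opening"],4),"j",o["joint_pos"].round(0))
print("tool x",R[:,0].round(3),"y",R[:,1].round(3),"z",R[:,2].round(3))
a=list(map(float,sys.argv[1:]))
for i in range(0,len(a),3):print(a[i:i+3],"delta",(R.T@(np.array(a[i:i+3])-o["tool_pos"])).round(4))
E
python3 d.py .4 .35 .23 .628 .0245 .23 .628 .0245 .085
```

```text
t 0.15 tcp [0.2044 0.6429 0.2259] F [-0.5  1.5 -0.4] open 0.0878 j [ 89.  21.   1.  -0. -70. -17.]
tool x [-0.    -0.001 -1.   ] y [-0.303 -0.953  0.001] z [-0.953  0.303 -0.   ]
[0.4, 0.35, 0.23] delta [-0.0038  0.2199 -0.2752]
[0.628, 0.0245, 0.23] delta [-0.0035  0.4609 -0.5911]
[0.628, 0.0245, 0.085] delta [ 0.1415  0.4608 -0.5911]
```

```bash
python3 -m crank '{"delta_pos":[[0,0.01,-0.0125],[0,0.025,-0.032],[0,0.045,-0.058],[0,0.065,-0.083],[0,0.085,-0.109],[0,0.105,-0.135],[0,0.125,-0.160],[0,0.145,-0.186],[0,0.165,-0.212],[0,0.185,-0.237],[0,0.205,-0.263],[0,0.225,-0.289]],"turn":[[0,0,0],[0,0,0],[0,0,0],[0,0,0],[0,0,0],[0,0,0],[0,0,0],[0,0,0],[0,0,0],[0,0,0],[0,0,0],[0,0,0]],"grip":[1,1,1,1,1,1,1,1,1,1,1,1]}'
python3 -m crank '{"delta_pos":[[0,0.02,-0.0257],[0,0.04,-0.051],[0,0.06,-0.077],[0,0.08,-0.103],[0,0.10,-0.128],[0,0.12,-0.154],[0,0.14,-0.180],[0,0.16,-0.205],[0,0.18,-0.231],[0,0.20,-0.257],[0,0.22,-0.282],[0,0.236,-0.302]],"turn":[[0,0,0],[0,0,0],[0,0,0],[0,0,0],[0,0,0],[0,0,0],[0,0,0],[0,0,0],[0,0,0],[0,0,0],[0,0,0],[0,0,0]],"grip":[1,1,1,1,1,1,1,1,1,1,1,1]}'
python3 -m crank '{"delta_pos":[[0,0,0],[0,0,0]],"turn":[[0,0,0],[0,0,0]],"grip":[1,1]}'
python3 d.py .628 .0245 .15 .628 .0245 .085
```

```text
clock: 1.15
tool_pos: [0.4123, 0.3393, 0.2266]
orientation: [-73.1, 90.0, 89.3]
force: [0.1, 1.1, -0.1]
opening: 0.0875
clock: 2.15
tool_pos: [0.6286, 0.0224, 0.2263]
orientation: [49.3, 90.0, -148.4]
force: [-0.1, 1.0, 0.8]
opening: 0.0876
clock: 2.32
tool_pos: [0.628, 0.0231, 0.2258]
orientation: [32.2, 89.9, -165.6]
force: [-1.1, -0.5, 0.1]
opening: 0.0879
t 2.32 tcp [0.628  0.0231 0.2258] F [-1.1 -0.5  0.1] open 0.0879 j [ 20.  16.  -6.  -0. -68.  52.]
tool x [-0.001 -0.    -1.   ] y [-0.306 -0.952  0.001] z [-0.952  0.306  0.001]
[0.628, 0.0245, 0.15] delta [ 0.0758 -0.0014  0.0004]
[0.628, 0.0245, 0.085] delta [ 0.1408 -0.0014  0.0003]
```

```bash
python3 -m crank '{"delta_pos":[[0.01,-0.001,0],[0.025,-0.001,0],[0.04,-0.001,0],[0.055,-0.001,0],[0.07,-0.001,0],[0.085,-0.001,0],[0.10,-0.001,0],[0.115,-0.001,0],[0.125,-0.001,0],[0.135,-0.001,0],[0.14,-0.001,0],[0.14,-0.001,0]],"turn":[[0,0,0],[0,0,0],[0,0,0],[0,0,0],[0,0,0],[0,0,0],[0,0,0],[0,0,0],[0,0,0],[0,0,0],[0,0,0],[0,0,0]],"grip":[1,1,1,1,1,1,1,1,1,1,1,1]}'
python3 -m crank '{"delta_pos":[[0,0,0],[0,0,0],[0,0,0],[0,0,0],[0,0,0],[0,0,0],[0,0,0],[0,0,0],[0,0,0],[0,0,0],[0,0,0],[0,0,0]],"turn":[[0,0,0],[0,0,0],[0,0,0],[0,0,0],[0,0,0],[0,0,0],[0,0,0],[0,0,0],[0,0,0],[0,0,0],[0,0,0],[0,0,0]],"grip":[0.8,0.6,0.5,0.4,0.3,0.2,0.1,0,0,0,0,0]}'
python3 d.py
```

```text
clock: 3.32
tool_pos: [0.6276, 0.026, 0.0854]
orientation: [31.5, 89.9, -166.2]
force: [-0.4, -0.6, 0.3]
opening: 0.0878
clock: 4.32
tool_pos: [0.6283, 0.0259, 0.0865]
orientation: [7.4, 90.0, 169.8]
force: [0.8, -0.6, -0.9]
opening: 0.0256
t 4.32 tcp [0.6283 0.0259 0.0865] F [ 0.8 -0.6 -0.9] open 0.0256 j [ 20.  23. -15.  -0. -52.  52.]
tool x [-0.  0. -1.] y [-0.303 -0.953  0.   ] z [-0.953  0.303  0.   ]
```

```bash
python3 -m crank '{"delta_pos":[[-0.005,0,0],[-0.015,0,0],[-0.03,0,0],[-0.05,0,0],[-0.07,0,0],[-0.09,0,0],[-0.11,0,0],[-0.13,0,0],[-0.145,0,0],[-0.152,0,0],[-0.155,0,0],[-0.155,0,0]],"turn":[[0,0,0],[0,0,0],[0,0,0],[0,0,0],[0,0,0],[0,0,0],[0,0,0],[0,0,0],[0,0,0],[0,0,0],[0,0,0],[0,0,0]],"grip":[0,0,0,0,0,0,0,0,0,0,0,0]}'
python3 d.py .479 .2395 .241 
```

```text
clock: 5.32
tool_pos: [0.6283, 0.0259, 0.2421]
orientation: [-128.4, 90.0, 33.9]
force: [0.9, 0.9, -1.8]
opening: 0.0255
t 5.32 tcp [0.6283 0.0259 0.2421] F [ 0.9  0.9 -1.8] open 0.0255 j [ 20.  16.  -4.  -0. -70.  52.]
tool x [ 0.001  0.    -1.   ] y [-0.303 -0.953 -0.001] z [-0.953  0.303 -0.001]
[0.479, 0.2395, 0.241] delta [ 0.0011 -0.1583  0.207 ]
```

```bash
python3 -m crank '{"delta_pos":[[0,-0.006,0.008],[0,-0.018,0.024],[0,-0.034,0.045],[0,-0.051,0.067],[0,-0.068,0.089],[0,-0.085,0.111],[0,-0.102,0.133],[0,-0.119,0.156],[0,-0.136,0.178],[0,-0.148,0.194],[0,-0.155,0.203],[0,-0.158,0.207]],"turn":[[0,0,0],[0,0,0],[0,0,0],[0,0,0],[0,0,0],[0,0,0],[0,0,0],[0,0,0],[0,0,0],[0,0,0],[0,0,0],[0,0,0]],"grip":[0,0,0,0,0,0,0,0,0,0,0,0]}'
python3 -m crank '{"delta_pos":[[0,0,0],[0,0,0],[0,0,0]],"turn":[[0,0,0],[0,0,0],[0,0,0]],"grip":[0,0,0]}'
python3 - <<'E'
from h import *
s=snapshot("scene");cv2.imwrite("pics/s3.png",cv2.resize(s["pixels"][80:320,100:420],None,fx=2,fy=2));P=pts(s)
m=(np.hypot(P[...,0]-.479,P[...,1]-.2395)<.035)&(P[...,2]>.1)&(P[...,2]<.225);m[:,:]&=s["range_z"]>0
p=P[m];print(len(p),np.histogram(p[:,2],bins=12))
hd=p[(p[:,2]>.17)&(p[:,2]<.212)]
if len(hd):print("head",cv2.minEnclosingCircle(hd[:,:2].astype(np.float32)))
E
python3 d.py .479 .2395 .192
```

```text
clock: 6.32
tool_pos: [0.4775, 0.2402, 0.2407]
orientation: [49.4, 89.9, -148.1]
force: [0.8, -0.7, -1.8]
opening: 0.0253
clock: 6.57
tool_pos: [0.4793, 0.2384, 0.2412]
orientation: [70.6, 90.0, -127.1]
force: [-0.0, -0.7, -1.5]
opening: 0.0256
894 (array([ 95,  11,  89,  86,   0,   1,  70,  92,  88,  96, 115, 151]), array([0.10002173, 0.1104343 , 0.12084687, 0.13125944, 0.14167201,
       0.15208458, 0.16249715, 0.17290972, 0.18332229, 0.19373486,
       0.20414744, 0.21456001, 0.22497258]))
head ((0.4786776006221771, 0.23346631228923798), 0.02562996745109558)
t 6.62 tcp [0.4794 0.2383 0.2413] F [ 0.3  0.2 -2.4] open 0.0257 j [ 47.   7. -16.   0. -68.  25.]
tool x [-0. -0. -1.] y [-0.304 -0.953  0.001] z [-0.953  0.304  0.   ]
[0.479, 0.2395, 0.192] delta [ 0.0493 -0.0011  0.0007]
```

View pics/s3.png

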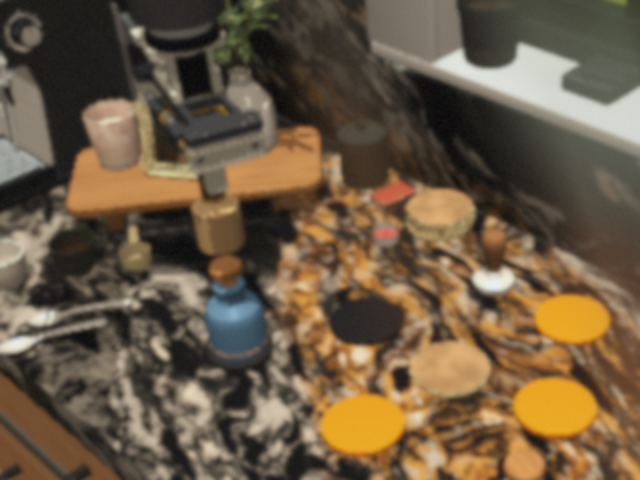

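The mallet is held upright over the blue cap, and the coaster is empty at crop (452,368). I'll press slowly and watch the force.

```bash
python3 -m crank '{"delta_pos":[[0.005,-0.001,0],[0.012,-0.001,0],[0.018,-0.001,0],[0.022,-0.001,0],[0.025,-0.001,0],[0.028,-0.001,0],[0.031,-0.001,0],[0.034,-0.001,0],[0.037,-0.001,0],[0.040,-0.001,0],[0.040,-0.001,0],[0.040,-0.001,0]],"turn":[[0,0,0],[0,0,0],[0,0,0],[0,0,0],[0,0,0],[0,0,0],[0,0,0],[0,0,0],[0,0,0],[0,0,0],[0,0,0],[0,0,0]],"grip":[0,0,0,0,0,0,0,0,0,0,0,0]}'
python3 -m crank '{"delta_pos":[[0.001,0,0],[0.002,0,0],[0.003,0,0],[0.004,0,0],[0.004,0,0]],"turn":[[0,0,0],[0,0,0],[0,0,0],[0,0,0],[0,0,0]],"grip":[0,0,0,0,0]}'
python3 - <<'E'
from h import *
for n in("scene","top"):
    s=snapshot(n);P=pts(s);hsv=cv2.cvtColor(s["pixels"],cv2.COLOR_BGR2HSV)
    m=(np.hypot(P[...,0]-.624,P[...,1]-.022)<.065)&(P[...,2]>.003)&(P[...,2]<.016)&(hsv[...,0]>5)&(hsv[...,0]<22)&(hsv[...,2]>110)&(hsv[...,1]<190)
    k,lab,st,ce=cv2.connectedComponentsWithStats(m.astype(np.uint8));i=1+np.argmax(st[1:,4]);p=P[lab==i]
    print(n,len(p),"mean",p.mean(0).round(4),cv2.minEnclosingCircle(p[:,:2].astype(np.float32)))
E
python3 d.py
```

```text
clock: 7.62
tool_pos: [0.4795, 0.2401, 0.2022]
orientation: [-147.6, 90.0, 14.8]
force: [-0.6, 0.1, 4.2]
opening: 0.0256
clock: 8.03
tool_pos: [0.4796, 0.2401, 0.1986]
orientation: [-145.3, 89.9, 17.1]
force: [-1.0, -0.9, 6.6]
opening: 0.0253
scene 858 mean [0.621  0.0187 0.0079] ((0.6233760714530945, 0.024974368512630463), 0.05299186706542969)
top 1026 mean [0.621  0.0215 0.0084] ((0.6200031042098999, 0.021278033033013344), 0.05273684859275818)
t 8.13 tcp [0.4797 0.2401 0.1986] F [-1.9 -0.7  7.3] open 0.0254 j [ 48.   9. -19.   0. -62.  25.]
tool x [ 0.001  0.    -1.   ] y [-0.303 -0.953 -0.001] z [-0.953  0.303 -0.001]
```

```bash
python3 -m crank '{"delta_pos":[[0.001,0,0],[0.002,0,0],[0.003,0,0],[0.004,0,0],[0.004,0,0]],"turn":[[0,0,0],[0,0,0],[0,0,0],[0,0,0],[0,0,0]],"grip":[0,0,0,0,0]}'
python3 -m crank '{"delta_pos":[[0.001,0,0],[0.002,0,0],[0.002,0,0]],"turn":[[0,0,0],[0,0,0],[0,0,0]],"grip":[0,0,0]}'
```

```text
clock: 8.55
tool_pos: [0.4804, 0.2404, 0.1965]
orientation: [-146.4, 89.8, 16.0]
force: [-5.2, -2.6, 19.1]
opening: 0.0255
clock: 8.8
tool_pos: [0.4814, 0.2404, 0.1962]
orientation: [-147.4, 89.6, 15.1]
force: [-6.8, -4.5, 27.7]
opening: 0.0257
```

Hard stop: z stays at 0.196 m while the force climbs to 28 N. I'll lift and check the cap.

```bash
python3 -m crank '{"delta_pos":[[-0.002,0,0],[-0.006,0,0],[-0.012,0,0],[-0.022,0,0],[-0.034,0,0],[-0.044,0,0],[-0.050,0,0],[-0.052,0,0],[-0.052,0,0],[-0.052,0,0]],"turn":[[0,0,0],[0,0,0],[0,0,0],[0,0,0],[0,0,0],[0,0,0],[0,0,0],[0,0,0],[0,0,0],[0,0,0]],"grip":[0,0,0,0,0,0,0,0,0,0]}'
python3 - <<'E'
from h import *
s=snapshot("scene");cv2.imwrite("pics/s4.png",cv2.resize(s["pixels"][150:280,160:280],None,fx=4,fy=4));P=pts(s)
m=(np.hypot(P[...,0]-.479,P[...,1]-.2395)<.022)&(P[...,2]>.08)&(P[...,2]<.145)&(s["range_z"]>0)
p=P[m];print("cap top z 90,98pct",np.percentile(p[:,2],[50,75,90,98]).round(4))
m=(np.hypot(P[...,0]-.479,P[...,1]-.2395)<.045)&(P[...,2]>.16)&(P[...,2]<.205)
hd=P[m];print("head zmin",np.percentile(hd[:,2],2),cv2.minEnclosingCircle(hd[:,:2].astype(np.float32)))
E
python3 d.py .625 .023 .247
```

```text
clock: 9.63
tool_pos: [0.479, 0.24, 0.2431]
orientation: [33.6, 90.0, -164.1]
force: [0.2, -0.2, -1.6]
opening: 0.0254
cap top z 90,98pct [0.1089 0.1178 0.1193 0.1208]
head zmin 0.1676173553877118 ((0.47717034816741943, 0.2346419394016266), 0.02577267773449421)
t 9.68 tcp [0.4789 0.2398 0.2429] F [ 0.2  0.2 -2.5] open 0.0254 j [ 48.   7. -15.  -0. -68.  25.]
tool x [-0.001 -0.001 -1.   ] y [-0.303 -0.953  0.001] z [-0.953  0.303  0.001]
[0.625, 0.023, 0.247] delta [-0.0041  0.1624 -0.2049]
```

View pics/s4.png

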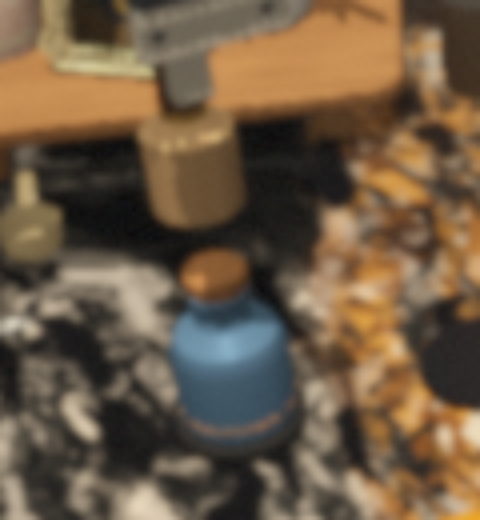

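The stopper is home: the cap at crop (216,275) sits on the mouth with its top at about 0.118–0.119 m. The mallet is still upright. Carrying it back.

```bash
python3 -m crank '{"delta_pos":[[0,0.006,-0.008],[0,0.018,-0.023],[0,0.034,-0.043],[0,0.051,-0.065],[0,0.069,-0.087],[0,0.087,-0.109],[0,0.105,-0.132],[0,0.122,-0.154],[0,0.139,-0.175],[0,0.152,-0.192],[0,0.160,-0.202],[0,0.162,-0.205]],"turn":[[0,0,0],[0,0,0],[0,0,0],[0,0,0],[0,0,0],[0,0,0],[0,0,0],[0,0,0],[0,0,0],[0,0,0],[0,0,0],[0,0,0]],"grip":[0,0,0,0,0,0,0,0,0,0,0,0]}'
python3 -m crank '{"delta_pos":[[0.01,0,0],[0.025,0,0],[0.045,0,0],[0.065,0,0],[0.085,0,0],[0.105,0,0],[0.120,0,0],[0.132,0,0],[0.140,0,0],[0.145,0,0],[0.147,0,0],[0.147,0,0]],"turn":[[0,0,0],[0,0,0],[0,0,0],[0,0,0],[0,0,0],[0,0,0],[0,0,0],[0,0,0],[0,0,0],[0,0,0],[0,0,0],[0,0,0]],"grip":[0,0,0,0,0,0,0,0,0,0,0,0]}'
python3 d.py .625 .023 .087
```

```text
clock: 10.68
tool_pos: [0.6262, 0.0213, 0.2425]
orientation: [43.6, 89.9, -154.2]
force: [-0.7, -0.2, -1.6]
opening: 0.0259
clock: 11.68
tool_pos: [0.6257, 0.0238, 0.0966]
orientation: [-167.2, 90.0, -4.8]
force: [0.3, -0.2, -2.9]
opening: 0.0257
t 11.68 tcp [0.6257 0.0238 0.0966] F [ 0.3 -0.2 -2.9] open 0.0257 j [ 20.  22. -15.   0. -53.  52.]
tool x [ 0. -0. -1.] y [-0.303 -0.953 -0.   ] z [-0.953  0.303 -0.   ]
[0.625, 0.023, 0.087] delta [0.0096 0.0009 0.0004]
```

```bash
python3 -m crank '{"delta_pos":[[0.003,0,0],[0.006,0,0],[0.008,0,0],[0.009,0,0],[0.0095,0,0],[0.0095,0,0],[0.0095,0,0]],"turn":[[0,0,0],[0,0,0],[0,0,0],[0,0,0],[0,0,0],[0,0,0],[0,0,0]],"grip":[0,0,0,0,0,0,0]}'
python3 -m crank '{"delta_pos":[[0.001,0,0],[0.001,0,0],[0.001,0,0]],"turn":[[0,0,0],[0,0,0],[0,0,0]],"grip":[0,0,0]}'
```

```text
clock: 12.27
tool_pos: [0.6257, 0.0236, 0.0872]
orientation: [-150.9, 90.0, 11.4]
force: [-0.9, -1.2, -2.0]
opening: 0.0252
clock: 12.52
tool_pos: [0.6258, 0.0236, 0.0864]
orientation: [-157.6, 90.0, 4.7]
force: [-0.2, -0.2, -0.1]
opening: 0.0254
```

The mallet's weight is off the gripper, so it's resting on the coaster. Releasing and retreating.

```bash
python3 -m crank '{"delta_pos":[[0,0,0],[0,0,0],[0,0,0],[0,0,0],[0,0,0],[0,0,0],[0,0,0],[0,0,0],[0,0,0],[0,0,0],[0,0,0],[0,0,0]],"turn":[[0,0,0],[0,0,0],[0,0,0],[0,0,0],[0,0,0],[0,0,0],[0,0,0],[0,0,0],[0,0,0],[0,0,0],[0,0,0],[0,0,0]],"grip":[0.35,0.4,0.45,0.5,0.6,0.7,0.8,0.9,1,1,1,1]}'
python3 -m crank '{"delta_pos":[[-0.005,0,0],[-0.015,0,0],[-0.03,0,0],[-0.05,0,0],[-0.07,0,0],[-0.09,0,0],[-0.11,0,0],[-0.13,0,0],[-0.145,0,0],[-0.152,0,0],[-0.155,0,0],[-0.155,0,0]],"turn":[[0,0,0],[0,0,0],[0,0,0],[0,0,0],[0,0,0],[0,0,0],[0,0,0],[0,0,0],[0,0,0],[0,0,0],[0,0,0],[0,0,0]],"grip":[1,1,1,1,1,1,1,1,1,1,1,1]}'
python3 - <<'E'
from h import *
s=snapshot("scene");cv2.imwrite("pics/s5.png",cv2.resize(s["pixels"][150:320,160:420],None,fx=3,fy=3));P=pts(s)
for nm,z0,z1 in(("head",.02,.062),("handle",.08,.15)):
    p=P[(np.hypot(P[...,0]-.625,P[...,1]-.023)<.045)&(P[...,2]>z0)&(P[...,2]<z1)]
    print(nm,cv2.minEnclosingCircle(p[:,:2].astype(np.float32)),"ztop",p[:,2].max())
p=P[(np.hypot(P[...,0]-.479,P[...,1]-.2395)<.022)&(P[...,2]>.08)&(P[...,2]<.145)]
print("cap",np.percentile(p[:,2],[90,98]))
E
python3 d.py
```

```text
clock: 13.52
tool_pos: [0.6256, 0.0236, 0.0861]
orientation: [-113.5, 90.0, 48.9]
force: [-0.4, 0.7, 0.7]
opening: 0.0863
clock: 14.52
tool_pos: [0.6256, 0.0236, 0.2418]
orientation: [-138.1, 89.9, 24.2]
force: [-0.5, 0.6, -1.1]
opening: 0.0878
head ((0.6258832812309265, 0.020544761791825294), 0.027745552361011505) ztop 0.061910866488594674
handle ((0.6235432028770447, 0.02044413611292839), 0.013564683496952057) ztop 0.1415182615420293
cap [0.11941945 0.12058915]
t 14.57 tcp [0.6253 0.0236 0.2407] F [ 0.7 -0.2 -0.3] open 0.088 j [ 20.  15.  -5.  -0. -70.  52.]
tool x [-0.  0. -1.] y [-0.303 -0.953 -0.   ] z [-0.953  0.303  0.   ]
```

View pics/s5.png

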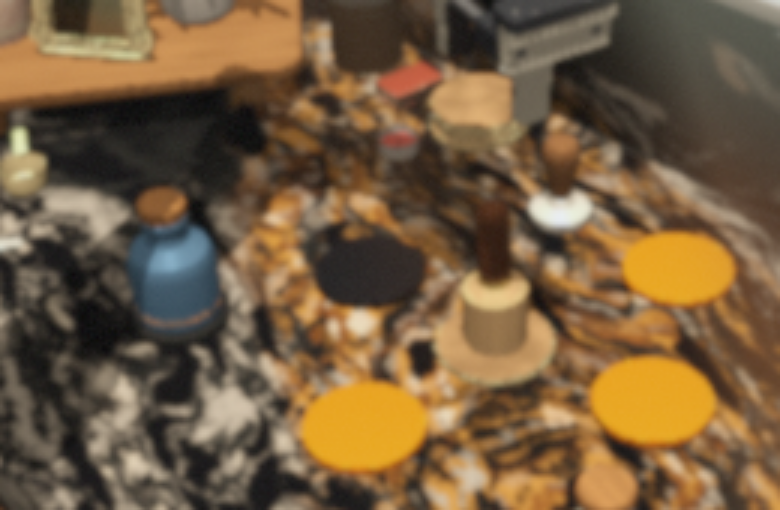

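The mallet stands upright in the middle of the coaster (crop (495,310) on (495,345)), the blue cap is seated at (162,205), and the gripper is clear.

```bash
python3 -c "
from plant import *
print(close_job())"
```

```text
the job is handed in; nothing more can be done
None
```

I picked up the mallet by its handle, pressed the blue bottle's stopper home with it, stood it back on its coaster and let go. I handed the job in at about 14.6 s; no verdict is reported.

- **Stopper:** at the end of the press the tool stayed at z = 0.196 m while the force rose to 28 N, which is the hard stop. The last picture puts the cap's top at about 0.119–0.120 m; 0.118 m is fully home and the limit is 0.1205 m. The top few points (98th percentile) read 0.1206 m, just over that limit. I put that down to depth noise, since they read about 2 mm high in the other pictures too.
- **Mallet:** it stands upright and released, with its centre at about (0.626, 0.021). That is within about 5 mm of the coaster's centre, which my measurements put at x 0.620–0.623, y 0.020–0.025. The head and handle centres agree to 2 mm, so any tilt is small.
- **Clearance:** the gripper is open and its tip is about 100 mm above the mallet. No move went near the white bottle.

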